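# Open the locked slide cover of a casting box and stand the pattern on its bed

### The arm

A 6-joint arm with a two-finger parallel gripper is mounted at the origin on the work surface. World frame = base frame: x ahead of the robot, y to its left, z up, the work surface at z = 0. Lengths are in mm, angles in rad, forces in N, time in s.
With the tool pointing down it reaches from about 375 to 900 mm from the base axis. Payload 3.1 kg.
Tool frame: the origin (TCP) lies between the finger pads; the fingertips stand 22 mm ahead of it and the grasp point (between the pads) lies 3 mm ahead of it; z points along the fingers, y is the line along which they close (so a half turn about z gives the same grasp; the last joint's range is limited). The gripper opens to 87 mm and grips with 3 to 60 N. Pads are 19 mm wide; open, the fingers measure 117 mm over their backs; the gripper's body (75 mm by 190 mm) begins 51 mm behind the grasp point.
Start: joints at [-1.361, 0.527, 1.433, -0, 1.181, -0.178], TCP at [236.366, -578.557, 244.548] pointing down, gripper open.
Joint ranges: [-3.08, 3.08], [-0.75, 2.2], [0.22, 2.44], [-1.43, 4.57], [0, 2.65], [-2.85, 2.85]. Speed limits (rad/s): [2.79, 2.79, 3.14, 3.14, 3.14, 3.14].

### API

Orientations are given as a unit quaternion [x, y, z, w].
In Python, from workcell import r gives the robot as it stands.
- The arm moves only by the shell command python3 -m inch 'ROWS' [FORCE]. ROWS is JSON, one flat list of numbers, 7 for each row, row after row: the turn, a rotation vector about the tool's x, y, z in rad, then the shift along the tool's x, y, z in cm, then the finger opening in cm, from 0 to 8.7. In form: [ax, ay, az, tx, ty, tz, fingers, ax, ay, az, tx, ty, tz, fingers, ...]. A call has exactly 5 rows; each row is the pose to reach, as a shift and turn from the pose commanded when the call began, along the tool's axes at that moment; what a row does not reach only later rows make up. A row lasts 1/10 s, in which the tool goes at most 50 mm and 8.59 degrees, less where a joint would pass 70% of its speed; a pose out of reach is approached as far as the arm can. A call with a gripper value outside its range is refused whole. The fingers move at their own pace and stop on an object; FORCE is the grip in N (left out, the last holds). Time passes only in rows, so rows that repeat a pose let the fingers close, or fill a call up. It gives the time, the measured TCP pose, the force, the opening and the grip force at its end, in the units of the state.
- r.read_state(): the state, without advancing time (a new reading comes with each control period).
- r.snapshot(name): name is "scene" or "top" or "wrist"; returns a dict with "pixels" (420x560x3 uint8, red, green, blue), "camera_matrix" (3x3 intrinsics, pixels), "extrinsics" (4x4, takes a point from camera to world coordinates). Camera axes: x right, y down, z forward; pixel columns grow to the right and rows downward; lengths in mm; the calibration is good to about 2 mm. A picture is of the moment at which its call begins. There is no depth.
- r.job_done(): hands the job in; it is judged then, once.
The state is a dict: "time_s": time; "joint_positions": joint angles; "qd": joint speeds; "tau": joint torques, N m; "tcp_pos": TCP position; "orientation": TCP orientation; "contact_force": force on the tool from outside, world axes, zero at the start; "moment": the same for the moment, N m; "gripper_width": finger opening in mm; "finger_force": force on a finger pad.
Only numpy, scipy, OpenCV 4.12 (cv2) and the standard library are available. Lean on these libraries where they do the work, as an engineer would, in place of code of your own. Each camera call takes 0.05 s, during which the arm holds its last target. There are 200 camera calls.

### The job

Get the casting box ready for pouring: pull the red spring plunger to free the aluminium cover, slide the cover open (to the left, seen from the robot) until the plunger snaps home again in its open hole, then stand the turned wooden pattern upright on the blue bed that this uncovers. Set the pattern down gently, do not drop it or let it topple, and leave everything else on the table where it is.

Things in the scene. Friction and masses are not known exactly. Their poses are not given: they have to be found in the camera images.
- knob (a point): Centre of the red knob of the spring plunger, on the cover's rear tongue: cylinder 28 mm diameter, 20 mm long. It leans 35 degrees from vertical away from the robot (to the box's +x). Own z = knob axis, outwards = pull direction; own y = the way the cover opens. It is 44 mm along the axis above the cover; below it only a 10 mm shaft and an 18 mm sleeve (its top 12 mm off the cover).
- plunger (a joint): How far the plunger is pulled out, m: 0 = home, pin fully in a hole; 0.016 = fully out. Spring: 3.6 N at 0, 8.4 N at 0.016. Below about 0.010 the pin locks the cover. Let go between the holes, the pin rides on the track at about 0.010; over a hole it snaps back to 0 by itself.
- cover (a joint): How far the aluminium cover has slid open along the box's y, m: 0 = closed and locked, 0.125 = end of travel. Top face 68 mm above the table, friction about 2 N. A finger against the side of the released knob can push it along. Once the pin is in the open hole the cover has about 2 mm of play, then stops hard.
- track (a point): Middle of the black slot in the box's top along which the plunger's pin runs, under the knob. The open index hole lies hidden in it, set anywhere from 0.085 to 0.108 m of cover travel: it must be found by feel. Axes are the box's.
- bar (a point): Middle of the fixed yellow bar, 12 mm thick, 320 mm long along the box's y, 207 mm above the table, on a post at each end. It runs over the knob's path, 20 mm from the knob's centre on the robot's side (box -x), and bars a vertical tool there: come along the knob's leaning axis, fingers closing along y. The posts are 85 mm or more from the knob along y.
- bed (a point): Centre of the floor of the sunk blue bed in the white plaster casting box (220 x 340 x 60 mm high). Bed 100 mm (x) by 70 mm (y), floor 42 mm above the table, 18 mm below the box's top. Axes are the box's: x away from the robot, y the way the cover opens, z up. The closed cover hides the bed; locked open it leaves the bed clear.
- pattern_head (a point): Centre of the head of the brown wooden pattern, goblet-shaped, 140 mm tall, 0.16 to 0.26 kg, top-heavy: head a cylinder 50 mm in diameter, 84 to 134 mm above the underside; 15 mm stem; round foot 34 mm in diameter. The point is on its axis (z), 108 mm above the underside. It stands on the table left or right of the box; a squat white cone stands on the other side.
There are look-alikes about, which are no part of the job. There is more than one size of the part that bears pattern_head; the job needs the middle-sized.

How it is judged:
By the outcome, as a careful person would: the job done as asked, in the order asked, and still so for the second after the job is handed in, with the robot touching nothing.
It also fails if it takes over 72 s, if anything falls off the work surface, if the arm or the gripper's body presses on something with over 40 N, if the wrist force passes 120 N, or if a joint passes its speed limit or range.

## Working session

There is one attempt and no reset: what is moved stays moved. The work goes in short steps, Python scripts to look and compute and a shell command to move; the robot and the scene stay as the last step left them, time stands still between calls to the robot, and variables do not carry over. Pictures are saved under pics/ and viewed, at most 12 in all, crops included, and the job is handed in when it is done.

```bash
mkdir -p pics; ls
python3 - <<'E'
from workcell import r
import cv2,numpy as np
for n in("scene","top"):
    s=r.snapshot(n);cv2.imwrite(f"pics/{n}0.png",s["pixels"][:,:,::-1]);np.savez(f"{n}0.npz",**s)
    print(n,s["camera_matrix"].round(1).tolist(),s["extrinsics"].round(3).tolist())
s=r.read_state();print(s["orientation"],s["tcp_pos"],s["time_s"])
E
```

```text
pics
scene [[400.2, 0.0, 278.4], [0.0, 400.2, 214.0], [0.0, 0.0, 1.0]] [[-0.774, 0.544, -0.325, 839.325], [0.634, 0.676, -0.376, 287.826], [0.015, -0.497, -0.868, 892.751], [0.0, 0.0, 0.0, 1.0]]
top [[523.9, 0.0, 279.2], [0.0, 523.9, 213.5], [0.0, 0.0, 1.0]] [[-0.011, -0.998, 0.061, 453.638], [-1.0, 0.012, 0.017, -46.878], [-0.018, -0.06, -0.998, 1455.776], [0.0, 0.0, 0.0, 1.0]]
[ 9.81261951e-01  1.92676016e-01 -3.33178801e-05 -9.66965820e-04] [ 236.22321528 -577.96923894  243.68490942] 0.1
```

View pics/scene0.png

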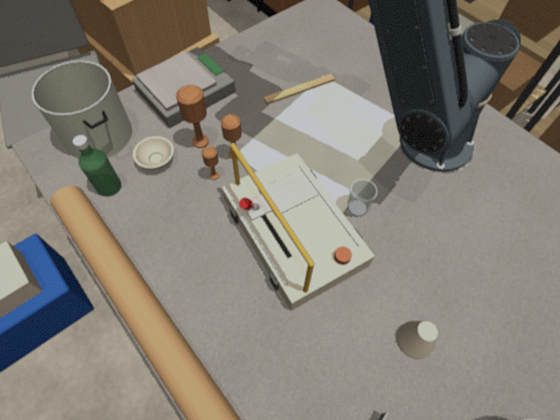

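View pics/top0.png

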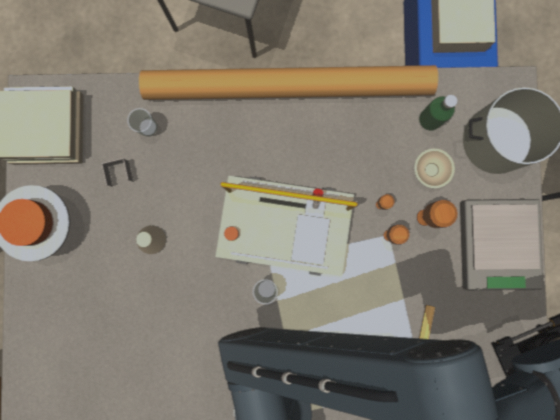

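Top view: goblet candidates are small (387,202), middle (399,234) and large (441,212). In the scene view they are at (210,157), (231,127) and (192,103). The red knob is at top (318,194) / scene (245,203); the orange disc on the box at top (232,233) / scene (343,255) is a look-alike. The white cone is on the left at (145,239), so the pattern is on the right. My pick is the middle goblet, and I'll check its size.

```bash
cat > h.py <<'E'
import numpy as np,cv2
from scipy.spatial.transform import Rotation as R
def ray(s,p):
    d=s["extrinsics"][:3,:3]@np.linalg.inv(s["camera_matrix"])@np.array([p[0],p[1],1.]);return s["extrinsics"][:3,3],d/np.linalg.norm(d)
def plane(s,p,z):
    o,d=ray(s,p);return o+d*(z-o[2])/d[2]
def tri(s1,p1,s2,p2):
    a,d=ray(s1,p1);b,e=ray(s2,p2)
    t=np.linalg.lstsq(np.c_[d,-e],b-a,rcond=None)[0]
    P,Q=a+d*t[0],b+e*t[1];return (P+Q)/2,np.linalg.norm(P-Q)
def blobs(s,lo,hi,amin=15):
    m=cv2.inRange(cv2.cvtColor(s["pixels"],cv2.COLOR_RGB2HSV),lo,hi)
    n,l,st,c=cv2.connectedComponentsWithStats(m)
    return [(c[i].round(1).tolist(),st[i].tolist()) for i in range(1,n) if st[i][4]>=amin],l
E
python3 - <<'E'
from h import *
S={n:dict(np.load(n+"0.npz")) for n in("scene","top")}
s,t=S["scene"],S["top"]
for n in S:
    print(n,"red",[b for b in blobs(S[n],(0,190,90),(6,255,255))[0]])
    print(n,"red2",[b for b in blobs(S[n],(172,150,90),(180,255,255))[0]])
    print(n,"brown",[b for b in blobs(S[n],(5,140,60),(14,255,255),40)[0]])
    print(n,"yellow",[b for b in blobs(S[n],(17,190,120),(28,255,255),40)[0]])
a=cv2.resize(t["pixels"][170:290,205:365],(800,600),interpolation=cv2.INTER_CUBIC)
b=cv2.resize(s["pixels"][70:310,170:390],(550,600),interpolation=cv2.INTER_CUBIC)
cv2.imwrite("pics/t1.png",a[:,:,::-1])
c=cv2.resize(s["pixels"][75:215,170:320],(640,597),interpolation=cv2.INTER_CUBIC)
cv2.imwrite("pics/s1.png",c[:,:,::-1])
E
```

```text
scene red [([246.5, 202.6], [241, 199, 11, 10, 39])]
scene red2 []
scene brown [([282.1, 3.7], [268, 0, 33, 12, 155]), ([359.3, 4.3], [353, 0, 15, 11, 86]), ([193.9, 115.9], [177, 91, 29, 56, 500]), ([231.1, 132.1], [222, 119, 18, 23, 183]), ([210.8, 162.9], [203, 152, 14, 26, 121]), ([340.4, 259.4], [335, 253, 14, 11, 45])]
scene yellow []
top red []
top red2 []
top brown [([386.1, 201.2], [380, 195, 14, 13, 141]), ([23.5, 222.0], [0, 200, 51, 45, 1822]), ([442.5, 213.3], [429, 201, 28, 26, 558]), ([421.0, 218.0], [418, 211, 8, 14, 69]), ([231.1, 233.1], [225, 227, 13, 13, 121]), ([398.3, 233.8], [389, 226, 19, 18, 245])]
top yellow [([287.9, 193.7], [222, 183, 134, 23, 351])]
```

View pics/t1.png

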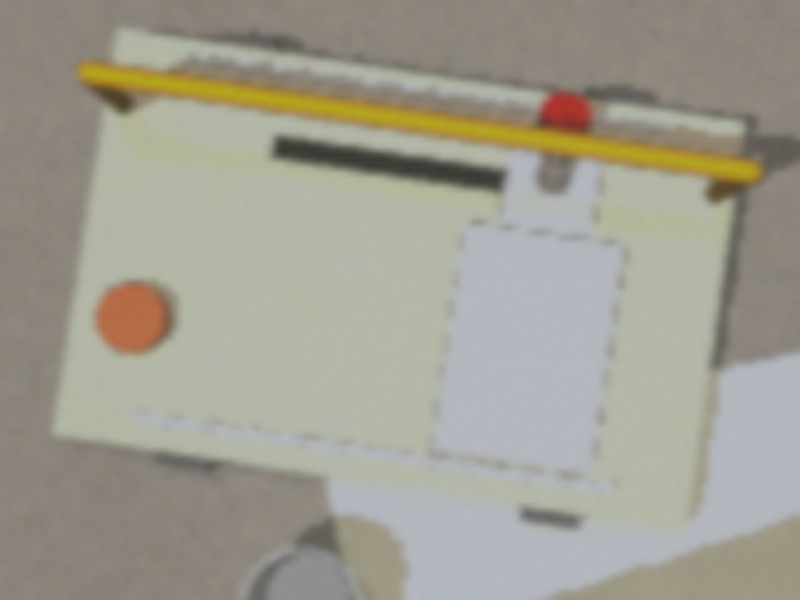

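View pics/s1.png

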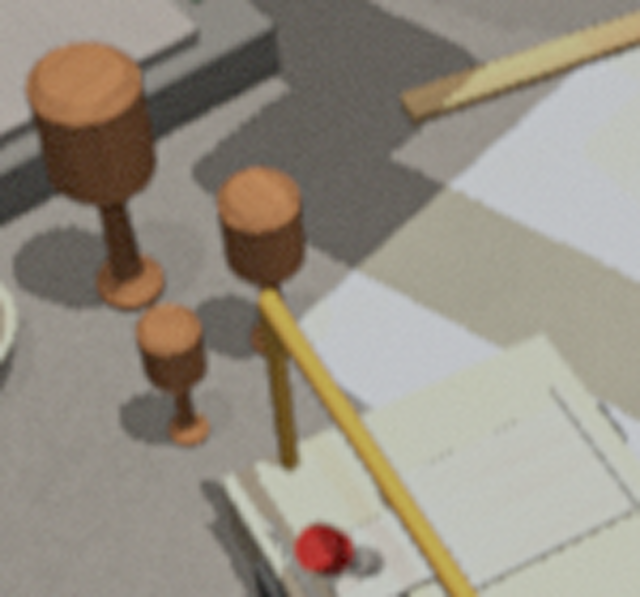

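The top crop shows the box corners, bar, slot (crop 275–500,147–182), cover plate and the red knob (566,112), which is partly under the bar. The scene crop shows three goblets: large (90,120), middle (260,225) and small (170,350). The knob is at crop (323,549).

Run:
```python
from h import *
s,t=dict(np.load("scene0.npz")),dict(np.load("top0.npz"))
T=lambda x,y:(205+x/5,170+y/5); C=lambda x,y:(170+x*150/640,75+y*140/597)
c=[plane(t,T(*p),60)for p in[(115,30),(752,118),(690,525),(52,432)]]
print("box",np.round(c,0).tolist(),"sides",[np.linalg.norm(c[i]-c[i-1]).round(0) for i in range(4)])
ctr=np.mean(c,0)
y=(c[0]-c[1])+(c[3]-c[2]);y/=np.linalg.norm(y);x=np.array([y[1],-y[0],0]);print("ctr",ctr.round(1),"yaw",np.degrees(np.arctan2(x[1],x[0])))
b=[plane(t,T(*p),207) for p in[(80,72),(760,172)]];print("bar",np.round(b,0).tolist(),np.linalg.norm(b[0]-b[1]),np.degrees(np.arctan2(*(b[0]-b[1])[:2])))
loc=lambda p:np.round([(p-ctr)@x,(p-ctr)@y],1)
print("barmid loc",loc((b[0]+b[1])/2))
sl=[plane(t,T(*p),60) for p in[(275,147),(502,182)]];print("slot loc",[loc(p) for p in sl])
pl=[plane(t,T(*p),68) for p in[(470,222),(622,243),(590,472),(435,452)]];print("plate loc",[loc(p) for p in pl])
k=plane(t,T(566,112),104);k2=plane(s,C(323,549),104+8);print("knob top",k,loc(k),"scene",k2,loc(k2),tri(t,T(566,112),s,C(323,549)))
tg=[plane(t,T(*p),68) for p in[(508,190),(598,190)]];print("tongue",[loc(p) for p in tg])
for n,tp,sp in(("mid",(399,234.5),C(260,198)),("small",(386.5,201.5),C(170,328)),("large",(442.5,212.5),C(87,75))):
    P,e=tri(t,tp,s,sp);print(n,P.round(1),round(e,1))
for n,w in(("mid",20),("small",14),("large",28)):print(n,w*1310/523.9)
```

```text
box [[641.0, 113.0, 60.0], [589.0, -227.0, 60.0], [373.0, -190.0, 60.0], [426.0, 148.0, 60.0]] sides [np.float64(218.0), np.float64(344.0), np.float64(219.0), np.float64(342.0)]
ctr [507.3 -38.9  60. ] yaw -8.740980085967506
bar [[601.0, 113.0, 207.0], [549.0, -211.0, 207.0]] 328.9515052342061 9.118310824955001
barmid loc [68.4  0.4]
slot loc [array([58.5, 76.6]), array([ 56.8, -46.2])]
plate loc [array([ 32.8, -32.2]), array([  33. , -113.4]), array([ -89.1, -113.1]), array([-90.2, -30.8])]
knob top [ 589.18200182 -125.36210737  104.        ] [ 94. -73.] scene [ 587.87136443 -118.23044603  112.        ] [ 91.7 -66.1] (array([ 587.28485997, -123.66856838,  104.93732354]), np.float64(4.842696073097035))
tongue [array([ 52.5, -49.8]), array([ 59.1, -97. ])]
mid [ 477.4 -325.   132. ] 0.3
small [ 563.2 -301.2  100.8] 1.0
large [ 527.2 -418.3  188.1] 2.6
mid 50.009543806069864
small 35.006680664248904
large 70.01336132849781
```

The middle goblet is confirmed: top at z=132 (134 expected), 50 mm diameter, head axis at (477,-325). The box measures 342x218 with yaw -9°. The knob is at about (584,-124,104). Next I plan the approach.

```bash
cat >> h.py <<'E'
yaw=np.radians(-9.0);X=np.array([np.cos(yaw),np.sin(yaw),0]);Y=np.array([-X[1],X[0],0]);Z=np.array([0,0,1.])
ctr=np.array([507.3,-38.9,0]);A=np.sin(np.radians(35))*X+np.cos(np.radians(35))*Z
knob=ctr+88.4*X-72.5*Y+104*Z
def rot(z,y): return R.from_matrix(np.c_[np.cross(y,z),y,z])
RK=rot(-A,-Y)
def cur():
    from workcell import r
    s=r.read_state();return np.array(s["tcp_pos"]),R.from_quat(s["orientation"])
def chain(ts,p=None,q=None):
    if p is None:p,q=cur()
    for tp,tq in ts:
        v=(q.inv()*tq).as_rotvec();d=q.inv().apply(np.array(tp)-p)/10
        print(v.round(3).tolist(),d.round(2).tolist());p,q=np.array(tp),tq
E
python3 - <<'E'
from h import *
from scipy.spatial.transform import Slerp
p,q=cur();sl=Slerp([0,1],R.concatenate([q,RK]))
print(knob,np.degrees((q.inv()*RK).magnitude()))
chain([((375,-430,340),sl(.5)),((560,-260,360),RK),(knob+110*A+60*Z,RK),(knob+80*A,RK)])
E
```

```text
[ 583.27015059 -124.3362114   104.        ] 46.562278016035805
[0.082, -0.298, 0.264] [18.45, -8.47, -9.61]
[0.082, -0.298, 0.264] [18.98, -14.83, -7.41]
[0.0, 0.0, 0.0] [11.39, -13.76, 4.95]
[0.0, 0.0, 0.0] [3.44, 0.0, 7.91]
```

```bash
python3 -m inch '[0.08,-0.3,0.26,18.5,-8.5,-9.6,7, 0.08,-0.3,0.26,18.5,-8.5,-9.6,7, 0.08,-0.3,0.26,18.5,-8.5,-9.6,7, 0.08,-0.3,0.26,18.5,-8.5,-9.6,7, 0.08,-0.3,0.26,18.5,-8.5,-9.6,7]'
python3 -m inch '[0.08,-0.3,0.26,19,-14.8,-7.4,6, 0.08,-0.3,0.26,19,-14.8,-7.4,6, 0.08,-0.3,0.26,19,-14.8,-7.4,6, 0.08,-0.3,0.26,19,-14.8,-7.4,6, 0.08,-0.3,0.26,19,-14.8,-7.4,6]'
python3 - <<'E'
from h import *
chain([(knob+110*A+60*Z,RK),(knob+80*A,RK)])
E
```

```text
time_s: 0.6
tcp_pos: [378.1, -427.4, 341.2]
orientation: [0.986, 0.064, -0.154, -0.01]
contact_force: [1.1, -0.7, -0.1]
gripper_width: 70.3
finger_force: 0.0
time_s: 1.1
tcp_pos: [560.0, -258.9, 357.8]
orientation: [0.95, -0.071, -0.303, -0.021]
contact_force: [0.5, 0.3, -0.3]
gripper_width: 60.0
finger_force: 0.0
[0.009, 0.005, 0.006] [11.38, -13.63, 4.59]
[0.0, 0.0, 0.0] [3.44, 0.0, 7.91]
```

```bash
python3 -m inch '[0.009,0.005,0.006,11.4,-13.6,4.6,6, 0.009,0.005,0.006,11.4,-13.6,4.6,6, 0.009,0.005,0.006,11.4,-13.6,4.6,6, 0.009,0.005,0.006,11.4,-13.6,4.6,6, 0.009,0.005,0.006,11.4,-13.6,4.6,6]'
python3 -m inch '[0,0,0,1.7,0,4,6, 0,0,0,3.4,0,7.9,6, 0,0,0,3.4,0,7.9,6, 0,0,0,3.4,0,7.9,6, 0,0,0,3.4,0,7.9,6]'
python3 - <<'E'
from h import *
from workcell import r
s=r.snapshot("wrist");cv2.imwrite("pics/w1.png",s["pixels"][:,:,::-1]);np.savez("w1.npz",**s)
E=s["extrinsics"]
def proj(P):
    c=np.linalg.inv(E)@np.r_[P,1];u=s["camera_matrix"]@c[:3];return u[:2]/u[2]
p,q=cur();print("knob top face pred",proj(knob+10*A),"centre",proj(knob),"tool axis at knob",proj(p+q.apply([0,0,80])))
print(blobs(s,(0,150,60),(6,255,255),40)[0],blobs(s,(172,150,60),(180,255,255),40)[0])
chain([(knob+3*A,RK)])
E
```

```text
time_s: 1.6
tcp_pos: [644.5, -131.7, 250.4]
orientation: [0.95, -0.072, -0.302, -0.024]
contact_force: [-0.3, 0.8, 0.6]
gripper_width: 59.9
finger_force: 0.0
time_s: 2.1
tcp_pos: [628.9, -134.9, 173.8]
orientation: [0.952, -0.076, -0.297, -0.023]
contact_force: [0.1, -0.2, -0.0]
gripper_width: 59.8
finger_force: 0.0
knob top face pred [271.65133718 231.62427348] centre [271.83640928 227.40080478] tool axis at knob [276.69007505 230.83919635]
[([270.0, 229.7], [250, 206, 41, 45, 1337])] []
[0.001, -0.008, -0.002] [0.12, -0.33, 8.12]
```

View pics/w1.png

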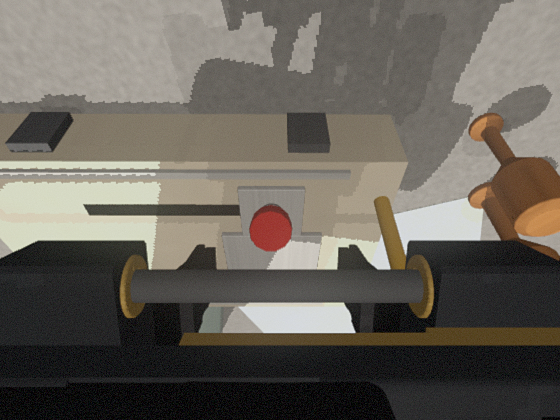

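The wrist view shows the red knob at (270,230), within 2 px of the prediction, with the fingers either side of it and the bar clear. Go in and grip.

```bash
python3 -m inch '[0,-0.008,-0.002,0.1,-0.35,2,6, 0,-0.008,-0.002,0.1,-0.35,4,6, 0,-0.008,-0.002,0.1,-0.35,6,6, 0,-0.008,-0.002,0.1,-0.35,8.1,6, 0,-0.008,-0.002,0.1,-0.35,8.1,6]'
python3 -m inch '[0,0,0,0,0,0,4, 0,0,0,0,0,0,2.5, 0,0,0,0,0,0,2, 0,0,0,0,0,0,2, 0,0,0,0,0,0,2]' 30
python3 - <<'E'
from h import *
p,q=cur();print((p-knob)@X,(p-knob)@Y,(p-knob)@A); chain([(knob+3*A,RK)])
E
```

```text
time_s: 2.65
tcp_pos: [581.8, -123.0, 104.3]
orientation: [0.95, -0.074, -0.304, -0.024]
contact_force: [-0.3, 0.7, 0.2]
gripper_width: 59.7
finger_force: 0.0
time_s: 3.15
tcp_pos: [583.4, -123.4, 104.5]
orientation: [0.95, -0.074, -0.302, -0.024]
contact_force: [0.3, -3.8, 0.5]
gripper_width: 27.9
finger_force: 1.5
-0.05966719606476228 0.9868313231096828 0.38502079788601984
[0.0, 0.005, 0.001] [0.03, 0.1, -0.26]
```

```bash
python3 -m inch '[0,0,0,0,0.1,0,2, 0,0,0,0,0.1,0,2, 0,0,0,0,0.1,-0.2,2, 0,0,0,0,0.1,-0.4,2, 0,0,0,0,0.1,-0.6,2]' 30
python3 -m inch '[0,0,0,0,0,-0.2,2, 0,0,0,0,0,-0.4,2, 0,0,0,0,0,-0.6,2, 0,0,0,0,0,-0.8,2, 0,0,0,0,0,-0.9,2]' 30
python3 - <<'E'
from h import *
p,q=cur();print((p-knob)@X,(p-knob)@Y,(p-knob)@A); chain([(knob+17*A+Y*60,RK)])
E
```

```text
time_s: 3.65
tcp_pos: [585.6, -124.1, 108.0]
orientation: [0.95, -0.074, -0.303, -0.024]
contact_force: [-1.9, 3.2, -5.9]
gripper_width: 26.8
finger_force: 30.0
time_s: 4.15
tcp_pos: [591.2, -125.1, 116.2]
orientation: [0.95, -0.074, -0.303, -0.024]
contact_force: [-3.7, 3.1, -8.6]
gripper_width: 27.2
finger_force: 30.0
7.968247314461633 0.44512203669348643 14.546474344264698
[-0.001, 0.007, 0.001] [0.05, -5.96, -0.24]
```

```bash
python3 -m inch '[0,0,0,0,-0.3,0,2, 0,0,0,0,-0.8,0,2, 0,0,0,0,-1.4,0,2, 0,0,0,0,-2.2,0,2, 0,0,0,0,-3,0,2]' 30
python3 -m inch '[0,0,0,0,-1,0,2, 0,0,0,0,-2,0,2, 0,0,0,0,-3,0,2, 0,0,0,0,-4,0,2, 0,0,0,0,-4.5,0,2]' 30
python3 - <<'E'
from h import *
p,q=cur();print((p-knob)@X,(p-knob)@Y,(p-knob)@A)
E
```

```text
time_s: 4.65
tcp_pos: [596.2, -95.5, 116.3]
orientation: [0.95, -0.074, -0.302, -0.024]
contact_force: [-3.1, -1.1, -8.5]
gripper_width: 26.7
finger_force: 30.0
time_s: 5.15
tcp_pos: [603.6, -50.0, 116.3]
orientation: [0.95, -0.074, -0.302, -0.024]
contact_force: [-1.9, -1.1, -9.6]
gripper_width: 26.6
finger_force: 30.0
8.41742241768455 76.59227741322412 14.904793771831288
```

```bash
python3 -m inch '[0,0,0,0,0,0.2,2, 0,0,0,0,0,0.4,2, 0,0,0,0,0,0.4,3.5, 0,0,0,0,0,0.4,3.5, 0,0,0,0,0,0.4,3.5]' 30
python3 -m inch '[0,0,0,0,0,0.2,3.5, 0,0,0,0,0,0.4,3.5, 0,0,0,0,-0.1,0.6,3.5, 0,0,0,0,-0.3,0.6,3.5, 0,0,0,0,-0.5,0.6,3.5]'
python3 -m inch '[0,0,0,0,-0.1,0,3.5, 0,0,0,0,-0.2,0,3.5, 0,0,0,0,-0.3,0,3.5, 0,0,0,0,-0.35,0,3.5, 0,0,0,0,-0.35,0,3.5]'
python3 - <<'E'
from h import *
p,q=cur();print((p-knob)@X,(p-knob)@Y,(p-knob)@A)
E
```

```text
time_s: 5.65
tcp_pos: [601.4, -51.8, 114.8]
orientation: [0.95, -0.075, -0.302, -0.024]
contact_force: [0.4, 0.4, -0.7]
gripper_width: 34.4
finger_force: 0.0
time_s: 6.15
tcp_pos: [597.9, -45.8, 108.2]
orientation: [0.95, -0.074, -0.303, -0.023]
contact_force: [-0.4, -2.7, -0.8]
gripper_width: 34.6
finger_force: 2.1
time_s: 6.65
tcp_pos: [598.5, -42.3, 108.2]
orientation: [0.95, -0.074, -0.303, -0.024]
contact_force: [-2.1, -4.9, -1.2]
gripper_width: 35.3
finger_force: 2.2
2.255062407916945 83.3909042789614 4.746317986089802
```

```bash
for i in 1; do python3 -m inch '[0,0,0,0,-0.06,0,3.5, 0,0,0,0,-0.12,0,3.5, 0,0,0,0,-0.18,0,3.5, 0,0,0,0,-0.24,0,3.5, 0,0,0,0,-0.3,0,3.5]'|grep -v ori; done
python3 -m inch '[0,0,0,0,-0.06,0,3.5, 0,0,0,0,-0.12,0,3.5, 0,0,0,0,-0.18,0,3.5, 0,0,0,0,-0.24,0,3.5, 0,0,0,0,-0.3,0,3.5]'
python3 -m inch '[0,0,0,0,-0.05,0,3.5, 0,0,0,0,-0.1,0,3.5, 0,0,0,0,-0.15,0,3.5, 0,0,0,0,-0.2,0,3.5, 0,0,0,0,-0.25,0,3.5]'
```

```text
time_s: 7.15
tcp_pos: [599.2, -38.7, 108.2]
contact_force: [-1.0, -1.9, -1.0]
gripper_width: 35.0
finger_force: 1.0
time_s: 7.65
tcp_pos: [599.6, -36.2, 108.2]
orientation: [0.95, -0.074, -0.303, -0.024]
contact_force: [-1.1, -2.1, -1.8]
gripper_width: 34.8
finger_force: 1.1
time_s: 8.15
tcp_pos: [600.0, -33.7, 108.3]
orientation: [0.95, -0.074, -0.303, -0.024]
contact_force: [-1.7, -1.5, -0.3]
gripper_width: 34.9
finger_force: 1.0
```

```bash
python3 -m inch '[0,0,0,0,-0.05,0,3.5, 0,0,0,0,-0.1,0,3.5, 0,0,0,0,-0.15,0,3.5, 0,0,0,0,-0.2,0,3.5, 0,0,0,0,-0.25,0,3.5]'|grep -v ori
python3 -m inch '[0,0,0,0,-0.05,0,3.5, 0,0,0,0,-0.1,0,3.5, 0,0,0,0,-0.15,0,3.5, 0,0,0,0,-0.2,0,3.5, 0,0,0,0,-0.25,0,3.5]'
```

```text
time_s: 8.65
tcp_pos: [600.4, -31.2, 108.3]
contact_force: [-1.5, -1.0, -1.1]
gripper_width: 34.9
finger_force: 1.0
time_s: 9.15
tcp_pos: [600.8, -28.8, 108.3]
orientation: [0.95, -0.074, -0.302, -0.024]
contact_force: [-1.7, -2.3, -1.8]
gripper_width: 35.0
finger_force: 1.0
```

```bash
python3 -m inch '[0,0,0,0,-0.05,0,3.5, 0,0,0,0,-0.1,0,3.5, 0,0,0,0,-0.15,0,3.5, 0,0,0,0,-0.2,0,3.5, 0,0,0,0,-0.25,0,3.5]'
```

```text
time_s: 9.65
tcp_pos: [601.2, -26.3, 108.3]
orientation: [0.95, -0.074, -0.303, -0.024]
contact_force: [-1.6, -1.6, -0.9]
gripper_width: 34.8
finger_force: 1.0
```

```bash
python3 -m inch '[0,0,0,0,-0.05,0,3.5, 0,0,0,0,-0.1,0,3.5, 0,0,0,0,-0.15,0,3.5, 0,0,0,0,-0.2,0,3.5, 0,0,0,0,-0.25,0,3.5]'
```

```text
time_s: 10.15
tcp_pos: [601.6, -23.8, 108.3]
orientation: [0.95, -0.074, -0.302, -0.024]
contact_force: [-1.1, -1.3, -1.4]
gripper_width: 35.2
finger_force: 1.0
```

```bash
python3 -m inch '[0,0,0,0,-0.05,0,3.5, 0,0,0,0,-0.1,0,3.5, 0,0,0,0,-0.15,0,3.5, 0,0,0,0,-0.2,0,3.5, 0,0,0,0,-0.25,0,3.5]'
```

```text
time_s: 10.65
tcp_pos: [602.3, -20.9, 108.4]
orientation: [0.95, -0.074, -0.302, -0.024]
contact_force: [0.2, -0.5, -0.7]
gripper_width: 35.0
finger_force: 0.0
```

```bash
python3 -m inch '[0,0,0,0,-0.05,0,3.5, 0,0,0,0,-0.1,0,3.5, 0,0,0,0,-0.15,0,3.5, 0,0,0,0,-0.2,0,3.5, 0,0,0,0,-0.2,0,3.5]'
python3 - <<'E'
from h import *
from workcell import r
s=r.snapshot("wrist");cv2.imwrite("pics/w2.png",s["pixels"][:,:,::-1])
E=s["extrinsics"]
def proj(P):
    c=np.linalg.inv(E)@np.r_[P,1];u=s["camera_matrix"]@c[:3];return u[:2]/u[2]
p,q=cur();ty=(p-knob)@Y-3.5;print(ty,"home",proj(knob+ty*Y+10*A),"riding",proj(knob+ty*Y+20*A),blobs(s,(0,150,60),(6,255,255),40)[0])
E
```

```text
time_s: 11.15
tcp_pos: [602.3, -19.3, 108.3]
orientation: [0.95, -0.074, -0.302, -0.024]
contact_force: [0.4, 0.2, -0.3]
gripper_width: 34.7
finger_force: 0.0
103.16500881272987 home [285.52246512 287.23580312] riding [286.16106808 298.5402514 ] [([280.4, 258.3], [252, 243, 58, 27, 1044]), ([281.0, 307.5], [257, 303, 49, 12, 439])]
```

View pics/w2.png

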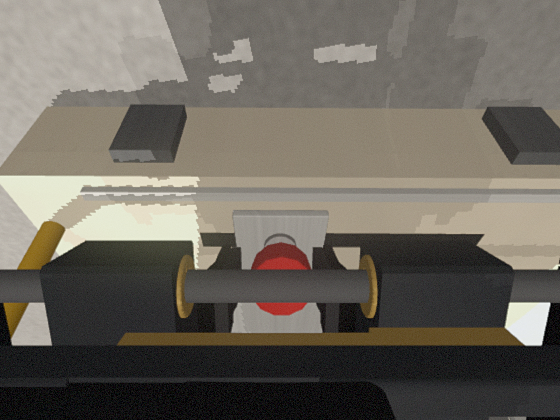

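The wrist view shows the knob face at about (281,280), close to the home prediction of row 287 (riding would be 298). That suggests it has snapped. Push on gently to feel the hard stop.

```bash
python3 -m inch '[0,0,0,0,-0.05,0,3.5, 0,0,0,0,-0.1,0,3.5, 0,0,0,0,-0.15,0,3.5, 0,0,0,0,-0.2,0,3.5, 0,0,0,0,-0.2,0,3.5]'
```

```text
time_s: 11.7
tcp_pos: [602.6, -17.6, 108.3]
orientation: [0.95, -0.074, -0.303, -0.024]
contact_force: [-0.8, -0.8, -0.4]
gripper_width: 35.1
finger_force: 0.3
```

```bash
python3 -m inch '[0,0,0,0,-0.05,0,3.5, 0,0,0,0,-0.1,0,3.5, 0,0,0,0,-0.15,0,3.5, 0,0,0,0,-0.15,0,3.5, 0,0,0,0,-0.15,0,3.5]'
```

```text
time_s: 12.2
tcp_pos: [602.8, -16.0, 108.3]
orientation: [0.95, -0.074, -0.303, -0.024]
contact_force: [-0.2, -1.4, -0.6]
gripper_width: 35.2
finger_force: 0.8
```

```bash
python3 -m inch '[0,0,0,0,-0.05,0,3.5, 0,0,0,0,-0.1,0,3.5, 0,0,0,0,-0.15,0,3.5, 0,0,0,0,-0.15,0,3.5, 0,0,0,0,-0.15,0,3.5]'
python3 - <<'E'
from h import *
from workcell import r
s=r.snapshot("wrist");
E=s["extrinsics"];cv2.imwrite("pics/w3.png",s["pixels"][:,:,::-1])
print(blobs(s,(0,150,60),(6,255,255),40)[0])
E
```

```text
time_s: 12.7
tcp_pos: [603.1, -14.5, 108.3]
orientation: [0.95, -0.074, -0.303, -0.024]
contact_force: [0.5, -2.0, -0.5]
gripper_width: 35.2
finger_force: 0.7
[([285.3, 258.8], [256, 243, 58, 27, 971]), ([285.0, 307.5], [261, 303, 49, 12, 439])]
```

```bash
python3 -m inch '[0,0,0,0,-0.05,0,3.5, 0,0,0,0,-0.1,0,3.5, 0,0,0,0,-0.15,0,3.5, 0,0,0,0,-0.15,0,3.5, 0,0,0,0,-0.15,0,3.5]'
python3 - <<'E'
from h import *
from workcell import r
s=r.snapshot("wrist");
print(blobs(s,(0,150,60),(6,255,255),40)[0])
p,q=cur();k=s["camera_matrix"];Ei=np.linalg.inv(s["extrinsics"]);ty=(p-knob)@Y-3.5;print(ty)
for h in(10,20):
    c=Ei@np.r_[knob+ty*Y+h*A,1];print(h,"dia px",28*k[0,0]/c[2])
s=dict(np.load("w1.npz"));c=np.linalg.inv(s["extrinsics"])@np.r_[knob+10*A,1];print("check w1",28*k[0,0]/c[2])
E
```

```text
time_s: 13.25
tcp_pos: [603.2, -14.0, 108.3]
orientation: [0.95, -0.074, -0.303, -0.023]
contact_force: [-1.2, -5.2, -0.2]
gripper_width: 35.1
finger_force: 2.5
[([285.6, 258.8], [256, 243, 59, 27, 972]), ([285.6, 307.5], [261, 303, 50, 12, 436])]
108.57965506407176
10 dia px 65.78218459648555
20 dia px 70.35751980907669
check w1 43.4582923729809
```

```bash
python3 -m inch '[0,0,0,0,-0.05,0,3.5, 0,0,0,0,-0.1,0,3.5, 0,0,0,0,-0.1,0,3.5, 0,0,0,0,-0.1,0,3.5, 0,0,0,0,-0.1,0,3.5]'
python3 -m inch '[0,0,0,0,0.2,0,3.5, 0,0,0,0,0.45,0,4, 0,0,0,0,0.45,0,6, 0,0,0,0,0.45,0,6, 0,0,0,0,0.45,0,6]'
python3 - <<'E'
from h import *
s2=None
G=lambda z:None
p,q=cur()
chain([(p+80*A,q),(p+90*A+110*Z+20*X,q)])
E
```

```text
time_s: 13.8
tcp_pos: [603.2, -13.8, 108.3]
orientation: [0.95, -0.075, -0.303, -0.022]
contact_force: [-2.4, -7.1, -0.1]
gripper_width: 34.8
finger_force: 3.4
time_s: 14.3
tcp_pos: [602.8, -15.9, 108.3]
orientation: [0.95, -0.074, -0.303, -0.024]
contact_force: [-0.2, -0.4, -0.6]
gripper_width: 55.4
finger_force: 0.0
[0.0, 0.0, 0.0] [-0.05, -0.0, -8.0]
[0.0, 0.0, 0.0] [-4.74, -0.01, -11.13]
```

The hard stop is confirmed: the force rose to 7 N with 0.2 mm of motion. I retract along the knob axis, rise, and look.

```bash
python3 -m inch '[0,0,0,0,0,-2,6, 0,0,0,0,0,-5,6, 0,0,0,0,0,-8,6, 0,0,0,0,0,-10,6, 0,0,0,0,0,-10,6]' | grep -A1 time
python3 -m inch '[0,0,0,-2,0,-3,7, 0,0,0,-4.7,0,-8,7, 0,0,0,-7,0,-11,7, 0,0,0,-9,4,-14,7, 0,0,0,-10,8,-15,7]'
python3 -m inch '[0,0,0,0,5,0,7, 0,0,0,0,10,0,7, 0,0,0,0,15,0,7, 0,0,0,0,20,0,7, 0,0,0,0,20,0,7]'
python3 - <<'E'
from h import *
from workcell import r
for n in("scene","top"):
    s=r.snapshot(n);np.savez(f"{n}1.npz",**s)
    if n=="top":im=cv2.resize(s["pixels"][165:295,200:460],(800,400),interpolation=cv2.INTER_CUBIC)
    else: im=cv2.resize(s["pixels"][80:310,170:390],(574,600),interpolation=cv2.INTER_CUBIC)
    cv2.imwrite(f"pics/{n}1.png",im[:,:,::-1])
    print(n,blobs(s,(95,90,50),(125,255,255),60)[0],blobs(s,(0,190,90),(6,255,255))[0])
E
```

```text
time_s: 14.8
tcp_pos: [662.4, -25.7, 192.3]
time_s: 15.3
tcp_pos: [652.7, -104.1, 372.7]
orientation: [0.951, -0.072, -0.301, -0.023]
contact_force: [0.3, -1.0, 0.1]
gripper_width: 69.7
finger_force: 0.0
time_s: 15.8
tcp_pos: [618.5, -309.9, 367.1]
orientation: [0.949, -0.079, -0.304, -0.025]
contact_force: [0.1, 0.5, -0.9]
gripper_width: 70.3
finger_force: 0.0
scene [([290.4, 193.1], [271, 179, 40, 29, 649]), ([41.3, 303.2], [0, 234, 93, 137, 5903])] [([270.1, 239.0], [263, 235, 12, 10, 39])]
top [([415.9, 19.4], [405, 0, 27, 55, 936])] []
```

View pics/top1.png

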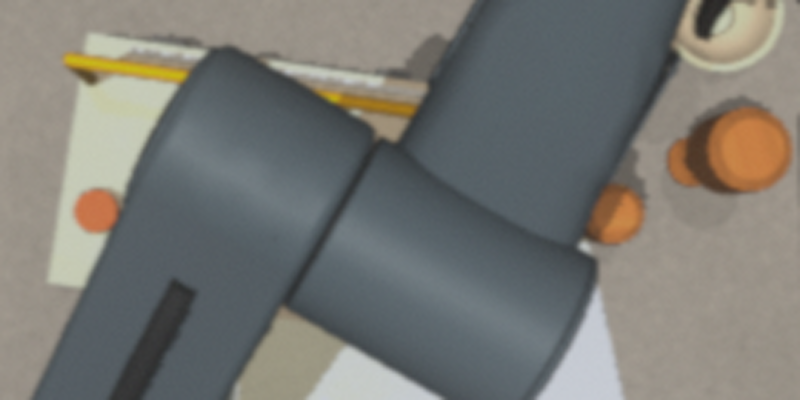

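View pics/scene1.png

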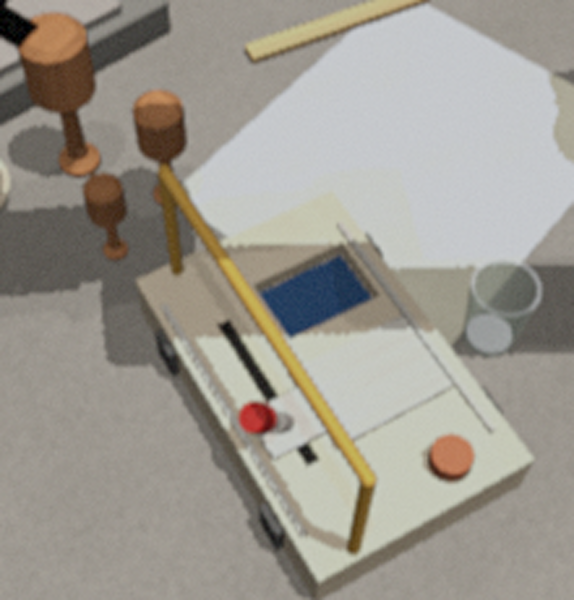

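The scene view shows the blue bed uncovered at crop (315,293), the knob at (257,417), and the cover against nothing else. The arm blocks the top view of the bed. I take the bed from its rim corners in the scene view and plan the hover over the pattern.

```bash
cat >> h.py <<'E'
def vert(deg):
    a=np.radians(deg);return rot(-Z,np.array([np.cos(a),np.sin(a),0]))
loc=lambda p:np.round([(p-ctr)@X,(p-ctr)@Y],1)
E
python3 - <<'E'
from h import *
s=dict(np.load("scene1.npz"));S=lambda x,y:(170+x/2.609,80+y/2.609)
c=[plane(s,S(*p),60) for p in[(345,246),(378,294),(290,337),(255,288)]]
print([loc(p) for p in c],"mean",np.mean(c,0),loc(np.mean(c,0)))
b=[plane(s,S(*p),60) for p in[(137,280),(318,598),(532,460)]];print("box corners",[loc(p) for p in b])
chain([((500,-318,300),vert(-152)),((477,-325,215),vert(-152))])
E
```

```text
[array([ -86.2, -101.2]), array([-83.9, -38.3]), array([ 12.7, -39.1]), array([  14.1, -102.2])] mean [ 460.90397867 -102.6116508    60.        ] [-35.9 -70.2]
box corners [array([ 107.2, -165.9]), array([117.5, 183.4]), array([-107.1,  172.7])]
[0.284, 0.576, 0.894] [-5.54, 3.3, 12.29]
[0.0, 0.0, 0.0] [-0.46, 2.36, 8.5]
```

```bash
python3 -m inch '[0.17,0.35,0.54,-3,2,4,7, 0.17,0.35,0.54,-3,2,4,7, 0.17,0.35,0.54,-3,2,4,7, 0.17,0.35,0.54,-3,2,4,7, 0.17,0.35,0.54,-3,2,4,7]'|grep -A1 time
python3 - <<'E'
from h import *
chain([((490,-322,290),vert(-152)),((477,-325,215),vert(-152))])
E
```

```text
time_s: 16.4
tcp_pos: [570.8, -312.7, 355.4]
[0.111, 0.22, 0.355] [-3.71, 5.55, 8.02]
[0.0, 0.0, 0.0] [-0.35, 1.29, 7.5]
```

```bash
python3 -m inch '[0.11,0.22,0.355,-3.7,5.5,8,7, 0.11,0.22,0.355,-3.7,5.5,8,7, 0.11,0.22,0.355,-3.7,5.5,8,7, 0.11,0.22,0.355,-3.7,5.5,8,7, 0.11,0.22,0.355,-3.7,5.5,8,7]'|grep -A1 time
python3 -m inch '[0,0,0,-0.2,0.6,3,7, 0,0,0,-0.35,1.3,5,7, 0,0,0,-0.35,1.3,5,7, 0,0,0,-0.35,1.3,5,7, 0,0,0,-0.35,1.3,5,7]'
python3 - <<'E'
from h import *
from workcell import r
s=r.snapshot("wrist");np.savez("w4.npz",**s);cv2.imwrite("pics/w4.png",s["pixels"][:,:,::-1])
bl,l=blobs(s,(5,110,60),(16,255,255),200);print(bl)
s2=r.snapshot("top");np.savez("top2.npz",**s2);cv2.imwrite("pics/top2.png",cv2.resize(s2["pixels"][165:295,200:460],(800,400),interpolation=cv2.INTER_CUBIC)[:,:,::-1])
print(blobs(s2,(95,90,50),(125,255,255),60)[0])
for z in (134,): 
  for b in bl: print(plane(s,b[0],z).round(1))
chain([((477,-325,112),vert(-152))])
E
```

```text
time_s: 16.9
tcp_pos: [492.0, -323.5, 290.7]
time_s: 17.4
tcp_pos: [479.6, -328.4, 241.1]
orientation: [0.858, -0.514, 0.001, 0.001]
contact_force: [-0.5, -1.3, 0.7]
gripper_width: 70.0
finger_force: 0.0
[([283.0, 53.0], [221, 0, 125, 118, 12133]), ([172.8, 187.8], [146, 164, 62, 50, 1984]), ([276.6, 220.0], [243, 178, 67, 78, 3700])]
[([440.0, 41.5], [405, 0, 93, 68, 2470]), ([310.1, 242.3], [296, 224, 29, 38, 830])]
[ 530.6 -430.6  134. ]
[ 557.7 -314.5  134. ]
[ 480.6 -328.7  134. ]
[0.001, -0.002, 0.003] [-0.39, 0.0, 12.9]
```

View pics/w4.png

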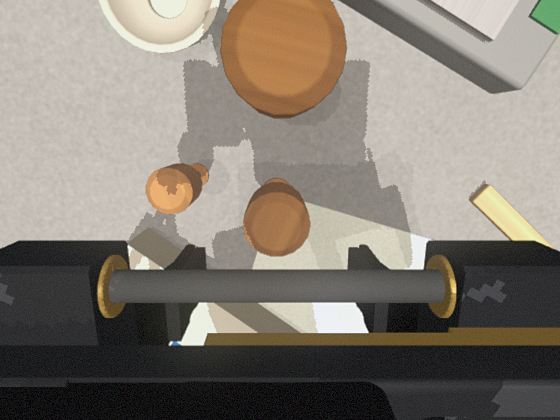

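The wrist view shows the middle head at (276,223), between the fingers' plane and clear of the small one (172,188) and the large one (283,53). Descend.

```bash
python3 - <<'E'
from h import *
s=dict(np.load("top2.npz"))
bl,l=blobs(s,(95,90,50),(125,255,255),60)
i=l[242,310];q=np.argwhere(l==i)[:,::-1].astype(np.float32);rc=cv2.minAreaRect(q);print(rc)
p=plane(s,rc[0],42);print(p,loc(p),[loc(plane(s,c,42)) for c in cv2.boxPoints(rc)])
w=dict(np.load("w4.npz"));print(plane(w,(276.5,223),134))
chain([((478,-326,112),vert(-152))])
E
python3 -m inch '[0,0,0,-0.2,0,3,7, 0,0,0,-0.3,0,5,7, 0,0,0,-0.3,0,7,7, 0,0,0,-0.3,0,7,7, 0,0,0,-0.3,0,7,7]'
```

```text
((310.176025390625, 242.32640075683594), (23.68502426147461, 35.107242584228516), 8.530765533447266)
[ 460.69513075 -105.31937274   42.        ] [-35.6 -72.9] [array([-82.7, -40.8]), array([ 11.8, -41.3]), array([  11.5, -105.1]), array([ -82.8, -104.4])]
[ 479.59731066 -326.60412497  134.        ]
[0.001, -0.002, 0.003] [-0.25, -0.04, 12.9]
time_s: 18.0
tcp_pos: [476.5, -325.2, 170.3]
orientation: [0.858, -0.514, -0.001, 0.001]
contact_force: [-0.3, 1.0, -0.2]
gripper_width: 70.1
finger_force: 0.0
```

```bash
python3 -m inch '[0,0,0,0,0,2,7, 0,0,0,0,0,4,7, 0,0,0,0,0,5.8,7, 0,0,0,0,0,5.8,7, 0,0,0,0,0,5.8,7]'
python3 -m inch '[0,0,0,0,0,0,6, 0,0,0,0,0,0,5.5, 0,0,0,0,0,0,5.2, 0,0,0,0,0,0,4.9, 0,0,0,0,0,0,4.6]' 20
```

```text
time_s: 18.5
tcp_pos: [476.6, -325.6, 112.9]
orientation: [0.858, -0.514, -0.0, 0.001]
contact_force: [-0.1, -1.1, 0.2]
gripper_width: 69.9
finger_force: 0.0
time_s: 19.0
tcp_pos: [476.1, -324.9, 112.0]
orientation: [0.858, -0.514, -0.001, 0.001]
contact_force: [0.0, -0.1, 2.1]
gripper_width: 49.4
finger_force: 19.9
```

```bash
python3 -m inch '[0,0,0,0,0,-1,4.6, 0,0,0,0,0,-4,4.6, 0,0,0,0,0,-8,4.6, 0,0,0,0,0,-12,4.6, 0,0,0,0,0,-15.5,4.6]' 25
python3 - <<'E'
from h import *
p,q=cur()
chain([(p+[-8,110,0],vert(-126)),((461,-104.5,265),vert(-99))])
E
```

```text
time_s: 19.5
tcp_pos: [475.8, -324.6, 268.7]
orientation: [0.858, -0.514, -0.001, 0.001]
contact_force: [0.8, 0.4, -2.4]
gripper_width: 49.2
finger_force: 24.9
[0.002, 0.002, -0.452] [-10.08, -4.47, 0.0]
[0.0, 0.0, -0.471] [-7.02, -8.51, 0.37]
```

```bash
python3 -m inch '[0,0,-0.1,-1.5,-0.6,0,4.6, 0,0,-0.2,-4,-1.7,0,4.6, 0,0,-0.3,-6.5,-2.9,0,4.6, 0,0,-0.4,-8.7,-3.9,0,4.6, 0,0,-0.45,-10.1,-4.5,0,4.6]'|grep -A1 time
python3 -m inch '[0,0,-0.1,-1.7,-1.8,0,4.6, 0,0,-0.2,-3.5,-4,0,4.6, 0,0,-0.3,-5.5,-6.5,0,4.6, 0,0,-0.4,-6.5,-8,0,4.6, 0,0,-0.47,-7,-8.5,0,4.6]'
python3 -m inch '[0,0,0,0,0,2,4.6, 0,0,0,0,0,4,4.6, 0,0,0,0,0,5,4.6, 0,0,0,0,0,5,4.6, 0,0,0,0,0,5,4.6]'
python3 - <<'E'
from h import *
from workcell import r
chain([((461,-104.5,160),vert(-99))])
s=r.snapshot("scene");np.savez("scene3.npz",**s);cv2.imwrite("pics/scene3.png",cv2.resize(s["pixels"][60:260,180:380],(600,600),interpolation=cv2.INTER_CUBIC)[:,:,::-1])
E
```

```text
time_s: 20.0
tcp_pos: [467.3, -212.4, 266.6]
time_s: 20.5
tcp_pos: [461.3, -102.8, 266.8]
orientation: [0.997, -0.078, -0.002, -0.0]
contact_force: [0.1, -0.5, -2.5]
gripper_width: 49.2
finger_force: 24.9
time_s: 21.0
tcp_pos: [462.1, -105.0, 217.0]
orientation: [0.997, -0.08, -0.001, 0.0]
contact_force: [-0.2, -0.3, -2.2]
gripper_width: 48.9
finger_force: 24.9
[0.001, 0.002, -0.004] [-0.1, -0.03, 5.7]
```

View pics/scene3.png

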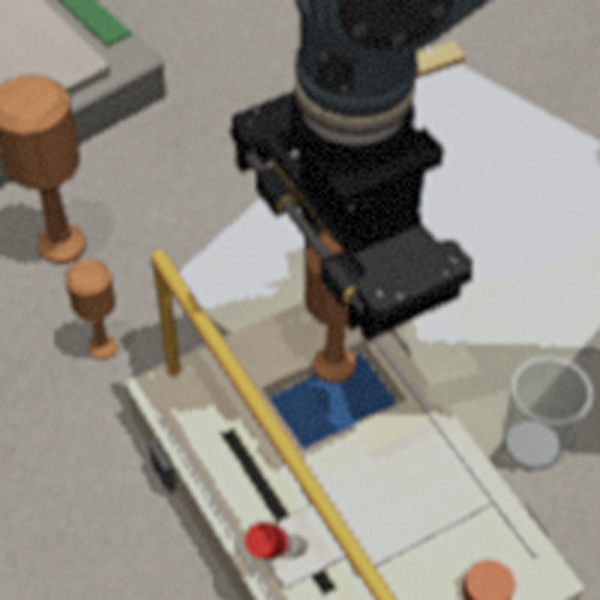

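The pattern hangs upright over the bed, with its foot at crop (335,362). The gripper is clear of the bar. Lower slowly.

```bash
python3 -m inch '[0,0,0,-0.1,0,1.5,4.6, 0,0,0,-0.1,0,3,4.6, 0,0,0,-0.1,0,4.2,4.6, 0,0,0,-0.1,0,5.2,4.6, 0,0,0,-0.1,0,5.7,4.6]'
python3 -m inch '[0,0,0,0,0,0.1,4.6, 0,0,0,0,0,0.2,4.6, 0,0,0,0,0,0.3,4.6, 0,0,0,0,0,0.35,4.6, 0,0,0,0,0,0.4,4.6]'
```

```text
time_s: 21.55
tcp_pos: [460.8, -104.7, 159.5]
orientation: [0.997, -0.08, -0.001, 0.0]
contact_force: [0.4, 0.1, -2.0]
gripper_width: 49.4
finger_force: 24.9
time_s: 22.05
tcp_pos: [460.7, -104.5, 155.9]
orientation: [0.997, -0.08, -0.001, 0.0]
contact_force: [-0.3, 0.6, -2.4]
gripper_width: 49.2
finger_force: 24.9
```

```bash
python3 -m inch '[0,0,0,0,0,0.03,4.6, 0,0,0,0,0,0.06,4.6, 0,0,0,0,0,0.1,4.6, 0,0,0,0,0,0.1,4.6, 0,0,0,0,0,0.1,4.6]'
```

```text
time_s: 22.55
tcp_pos: [460.6, -104.4, 154.6]
orientation: [0.997, -0.08, -0.001, 0.0]
contact_force: [-0.1, -0.8, -3.6]
gripper_width: 49.8
finger_force: 24.9
```

```bash
python3 -m inch '[0,0,0,0,0,0.02,4.6, 0,0,0,0,0,0.04,4.6, 0,0,0,0,0,0.06,4.6, 0,0,0,0,0,0.06,4.6, 0,0,0,0,0,0.06,4.6]'
```

```text
time_s: 23.05
tcp_pos: [460.6, -104.4, 154.1]
orientation: [0.997, -0.08, -0.001, 0.0]
contact_force: [-0.4, 0.5, -3.3]
gripper_width: 49.5
finger_force: 24.9
```

```bash
python3 -m inch '[0,0,0,0,0,0.02,4.6, 0,0,0,0,0,0.04,4.6, 0,0,0,0,0,0.06,4.6, 0,0,0,0,0,0.06,4.6, 0,0,0,0,0,0.06,4.6]'
```

```text
time_s: 23.55
tcp_pos: [460.8, -104.5, 154.0]
orientation: [0.997, -0.08, -0.001, 0.0]
contact_force: [-0.6, 1.4, 5.2]
gripper_width: 49.3
finger_force: 24.9
```

Contact. I release gently by opening a little at a time, then look before leaving.

```bash
python3 -m inch '[0,0,0,0,0,-0.02,4.6, 0,0,0,0,0,-0.02,4.8, 0,0,0,0,0,-0.02,5, 0,0,0,0,0,-0.02,5.1, 0,0,0,0,0,-0.02,5.2]' 5
python3 -m inch '[0,0,0,0,0,0,5.4, 0,0,0,0,0,0,5.7, 0,0,0,0,0,0,6.2, 0,0,0,0,0,0,7, 0,0,0,0,0,0,7]'
python3 -m inch '[0,0,0,0,0,-1,7, 0,0,0,0,0,-2,7, 0,0,0,0,0,-4,7, 0,0,0,0,0,-7,7, 0,0,0,0,0,-10,7]'
python3 -m inch '[0,0,0,0,0,-4,7, 0,0,0,0,0,-8,7, 0,0,0,0,0,-10,7, 0,0,0,0,0,-10,7, 0,0,0,0,0,-10,7]'
python3 - <<'E'
from h import *
from workcell import r
s=r.snapshot("scene");cv2.imwrite("pics/scene4.png",cv2.resize(s["pixels"][60:260,180:380],(600,600),interpolation=cv2.INTER_CUBIC)[:,:,::-1])
E
```

```text
time_s: 24.05
tcp_pos: [460.5, -104.6, 153.4]
orientation: [0.997, -0.08, -0.001, 0.0]
contact_force: [0.1, -0.2, -0.9]
gripper_width: 51.8
finger_force: 0.1
time_s: 24.55
tcp_pos: [460.6, -104.5, 153.7]
orientation: [0.997, -0.08, -0.001, 0.0]
contact_force: [0.4, -0.7, 0.3]
gripper_width: 67.7
finger_force: 0.0
time_s: 25.05
tcp_pos: [460.6, -104.3, 255.4]
orientation: [0.997, -0.08, -0.001, 0.0]
contact_force: [0.7, -0.6, -0.3]
gripper_width: 70.0
finger_force: 0.0
time_s: 25.55
tcp_pos: [460.7, -104.3, 354.2]
orientation: [0.997, -0.08, -0.001, 0.0]
contact_force: [-0.3, -0.1, -0.2]
gripper_width: 70.2
finger_force: 0.0
```

View pics/scene4.png

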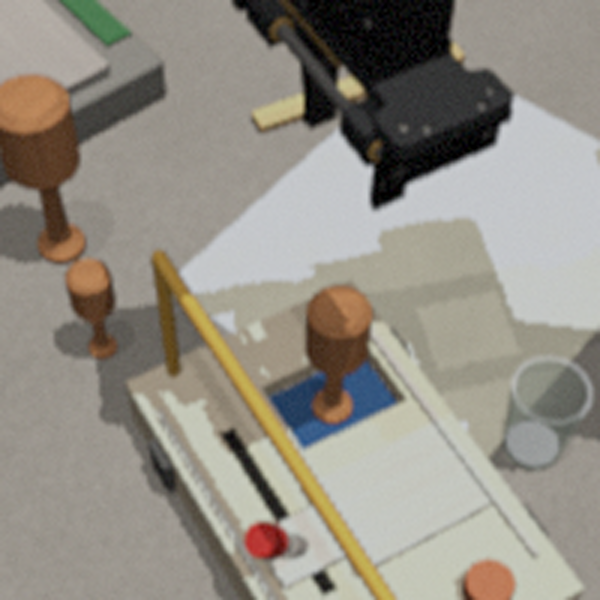

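The pattern stands upright on the blue bed, with its foot at crop (333,405). The knob is home at (266,541), and nothing else has moved.

```bash
python3 -c "
from workcell import r
print(r.job_done())"
```

```text
the job is handed in; nothing more can be done
None
```

The job is handed in at about 26 s: the cover is open with the plunger snapped into its open hole, and the middle-sized pattern stands upright on the blue bed; the hand-in call returned no verdict.

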